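# Stand up the tipped door knobs and close up the lane

## Task

Two of the three door knobs in the feed lane have tipped over: stand them upright on their square roses inside the lane, without tipping the one that still stands. Then slide the black follower along the lane until all three stand in a closed row, without gaps, between it and the end stop. Leave the other things on the bench where they are.

Things in the scene. Friction and masses are not known exactly. Their poses are not given: they have to be found in the camera images.
- lane: fixed feed lane: grey floor plate 84 wide, 6 thick; aluminium side rails 64 apart inside, 8 thick, rising 12 above the floor. Origin on the bench top under the centre line; y runs along the lane to the end stop, x across, z up. The end stop is an upright plate, top 40 above the bench, inner face at y = +192; open end at y = -273
- follower (a joint): how far the follower has slid towards the end stop, in m: 0 fully back (pushing face at lane y = -225 mm), growing towards the stop. With the three knobs (3 x 60) in a closed row against the stop it reads 0.237. Stiff slide, about 2 N, stays where it is left
- follower_grip (a point): top centre of the follower's grip, an upright black post 22 across the lane, 20 along it and 40 tall, 81 above the bench. The post stands on the follower's block (56 across, 24 along, its top 41 above the bench). This point lies 12 behind the pushing face
- knob_a: steel door knob: dark square rose (base plate) 60 x 60, 10 thick; stem 20 diameter, 35 long; round knob 40 diameter, 25 long. 0.3 kg, centre of mass 21 above the rose's underside. Origin: centre of the rose's underside; z along the stem to the knob. Starts lying along the lane, knob towards the follower (lane -y), rose on edge: its upper edge 61, the knob's top 44 above the lane floor.
- knob_b: as knob_a: same shape and size. Starts lying along the lane, knob towards the follower (lane -y), rose on edge: its upper edge 61, the knob's top 44 above the lane floor.
- knob_c: as knob_a: same shape and size. Standing upright on its rose in the lane at the start; the three are in any order along the lane, about 108 apart (origin to origin)
- oil_bottle: closed red plastic oil bottle with a thin neck and white cap, 48 diameter, 130 tall, standing; origin at the centre of its underside
- tape_roll: roll of clear tape lying flat, 76 outer diameter, 18 high; origin at the centre of its underside
- screwdriver: screwdriver 170 long lying on the bench; origin near its middle, x along it towards the blade
- screw_cup: open white cup, 64 across the rim, 45 tall; origin at the centre of its underside
- battery_pack: grey battery pack, 60 x 32 x 18; origin at the centre of its underside
- marker: black and yellow marker pen, 125 long, 12 thick, lying along its y; origin at the centre of its underside
Things that resemble listed ones, but are neither listed nor needed, are in the scene too. Leave any blue look-alike of the knob_b alone. What is shaped like the knob_a but purple is not meant.

How it is judged:
By the outcome, as a careful person would: the job done as asked, in the order asked, and still so for the second after the job is handed in, with the robot touching nothing.
It also fails if it takes over 56 s, if anything falls off the work surface, if the arm or the gripper's body presses on something with over 40 N, if the wrist force passes 120 N, or if a joint passes its speed limit or range.

## Robot

A 7-joint arm with a two-finger parallel gripper is mounted at the origin on the work surface. World frame = base frame: x ahead of the robot, y to its left, z up, the work surface at z = 0. Lengths are in m, angles in rad, forces in N, time in s.
With the tool pointing down it reaches from about 0.4 to 0.85 m from the base axis. Payload 10.4 kg.
Tool frame: the origin (TCP) lies at the very end of the fingers, on their centre line; the grasp point (between the pads) lies 19 mm behind it; z points along the fingers, y is the line along which they close (so a half turn about z gives the same grasp; the last joint's range is limited). The gripper opens to 87 mm and grips with 3 to 60 N. Pads are 19 mm wide; open, the fingers measure 117 mm over their backs; the gripper's body (75 mm by 190 mm) begins 51 mm behind the grasp point.
Start: joints at [-1.202, 0.332, -0.065, 1.46, 0.022, 1.35, -0.088], TCP at [0.239, 0.578, 0.223] pointing down, gripper open.
Joint ranges: [-2.6, 2.6], [-0.5, 2.12], [-1.47, 1.34], [0.16, 2.42], [-1.27, 4.41], [0.06, 2.06], [-2.6, 2.6]. Speed limits (rad/s): [2.22, 2.22, 2.79, 2.79, 3.14, 3.14, 3.14].

## Interface

Orientations are given as a unit quaternion [x, y, z, w].
In Python, from bench import status, camera, order gives the robot as it stands.
- The arm moves only by the tool jog_arm, never from a script. Its argument "plan" is a list of rows, each a list of 7 numbers: the turn, a rotation vector about the tool's x, y, z in rad, then the shift along the tool's x, y, z in mm, then the opening, from -1 (shut) to 1 (fully open). A call has 1 to 12 rows; each row is the pose to reach, as a shift and turn from the pose commanded when the call began, along the tool's axes at that moment; what a row does not reach only later rows make up. A row lasts 1/10 s, in which the tool goes at most 50 mm and 8.59 degrees, less where a joint would pass 70% of its speed; a pose out of reach is approached as far as the arm can. A call with a gripper value outside its range is refused whole. The fingers move at their own pace and stop on an object; "squeeze" is the grip in N (left out, the last holds). Time passes only in rows, so rows that repeat a pose let the fingers close. It gives the time, the measured TCP pose, the force, the opening and the grip force at its end, in the units of the state.
- status.read_state(): the state, without advancing time (a new reading comes with each control period).
- camera(name): name is "side" or "top" or "wrist"; returns a dict with "image" (420x560x3 uint8, red, green, blue), "z_map" (420x560 float32, m along the optical axis (not along the pixel's ray), 0 where there is no reading), "fx", "fy", "cx", "cy" (pixels), "k1" (the pictures are not rectified: a ray, as slopes to the right and down, at radius r is drawn at 1 + k1 r^2 times it, then the intrinsics apply), "world_from_camera" (4x4, takes a point from camera to world coordinates); the wrist camera has in their place "mount" (4x4, takes a point from camera to tool coordinates, whose origin is the TCP and whose axes are the flange's). Camera axes: x right, y down, z forward; pixel columns grow to the right and rows downward; lengths in m; the calibration is good to about 2 mm. A picture is of the moment at which its call begins: read the wrist's pose just before it.
- order.close_job(): hands the job in; it is judged then, once.
The state is a dict: "time": time; "joint_positions": joint angles; "joint_vel": joint speeds; "joint_torque": joint torques, N m; "ee_pos": TCP position; "eef_rot": TCP orientation; "ft_force": force on the tool from outside, world axes, zero at the start; "torque": the same for the moment, N m; "width": finger opening in m; "grip_force": force on a finger pad.
Only numpy, scipy, OpenCV 4.12 (cv2) and the standard library are available. Lean on these libraries where they do the work, as an engineer would, in place of code of your own. Each camera call takes 0.05 s, during which the arm holds its last target. There are 200 camera calls.

## Working session

There is one attempt and no reset: what is moved stays moved. The work goes in short steps, Python scripts to look and compute and a tool call to move; the robot and the scene stay as the last step left them, time stands still between calls to the robot, and variables do not carry over. Pictures are saved under pics/ and viewed, at most 10 in all, crops included, and the job is handed in when it is done.

Besides the shell and the picture viewer there is one more tool, called as name(argument=value, ...), one argument or row to a line, values as JSON. jog_arm: Moves the arm, as the interface text tells. Its arguments: {"type":"object","properties":{"plan":{"type":"array"},"squeeze":{"type":"number"}},"required":["plan"]}

```bash
ls; mkdir -p pics
cat > h.py <<'E'
import numpy as np, cv2
from scipy.spatial.transform import Rotation as R
from bench import status, camera, order
def T(s):
    M=np.eye(4); M[:3,:3]=R.from_quat(s['eef_rot']).as_matrix(); M[:3,3]=s['ee_pos']; return M
def shot(name):
    s=status.read_state(); c=camera(name)
    c['W']=c['world_from_camera'] if 'world_from_camera' in c else T(s)@c['mount']
    K=np.array([[c['fx'],0,c['cx']],[0,c['fy'],c['cy']],[0,0,1.]]); c['K']=K; c['D']=np.array([c['k1'],0,0,0.])
    return c
def rays(c,uv):
    p=cv2.undistortPoints(np.array(uv,float).reshape(-1,1,2),c['K'],c['D']).reshape(-1,2)
    d=np.c_[p,np.ones(len(p))]@np.array(c['W'])[:3,:3].T
    return np.array(c['W'])[:3,3],d
def onplane(c,uv,z):
    o,d=rays(c,uv); return o+d*((z-o[2])/d[:,2])[:,None]
def cloud(c):
    h,w=c['z_map'].shape; v,u=np.mgrid[:h,:w]
    p=cv2.undistortPoints(np.c_[u.ravel(),v.ravel()].astype(float).reshape(-1,1,2),c['K'],c['D']).reshape(-1,2)
    z=c['z_map'].ravel(); P=np.c_[p*z[:,None],z]@np.array(c['W'])[:3,:3].T+np.array(c['W'])[:3,3]
    P[z==0]=np.nan; return P.reshape(h,w,3)
E
python3 - <<'E'
from h import *
s=status.read_state(); print({k:np.round(v,3) for k,v in s.items()})
for n in['top','side']:
    c=shot(n); cv2.imwrite(f'pics/{n}0.png',c['image'][:,:,::-1]); print(n,np.round(c['W'],3).tolist(),c['fx'],c['k1'])
E
```

```text
pics
{'time': np.float64(0.0), 'joint_positions': array([-1.202,  0.333, -0.065,  1.461,  0.022,  1.35 , -0.088]), 'joint_vel': array([ 0.   ,  0.   , -0.001, -0.   , -0.   , -0.001, -0.001]), 'joint_torque': array([-0.0000e+00, -6.2325e+01,  2.5000e-02, -3.8990e+01, -6.1000e-02,
        4.0000e-02,  0.0000e+00]), 'ee_pos': array([0.238, 0.577, 0.222]), 'eef_rot': array([ 0.195,  0.981, -0.001, -0.   ]), 'ft_force': array([-0.398, -0.261,  0.677]), 'torque': array([-0.003,  0.002, -0.006]), 'grip_force': np.float64(0.0), 'width': np.float64(0.087)}
top [[0.011, -0.986, 0.166, 0.4], [-1.0, -0.015, -0.025, -0.044], [0.027, -0.166, -0.986, 1.07], [0.0, 0.0, 0.0, 1.0]] 541.637972776807 -0.13269052875171766
side [[-0.994, -0.086, 0.07, 0.496], [-0.111, 0.75, -0.652, 0.713], [0.004, -0.655, -0.755, 0.953], [0.0, 0.0, 0.0, 1.0]] 500.61047845247657 -0.1392606952683655
```

View pics/top0.png

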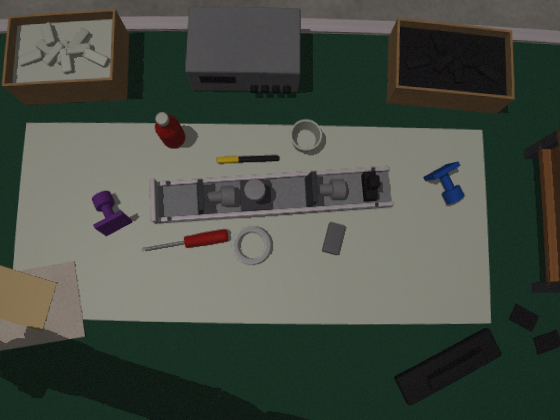

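View pics/side0.png

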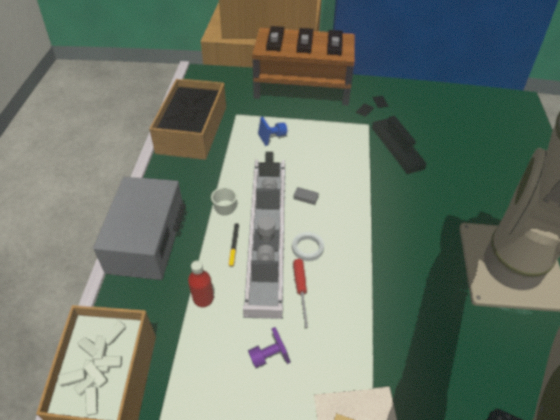

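The top view shows the lane from the end stop at (153,200) to the follower at (371,185). From the stop there is a lying steel knob (rose 200,197; ball 229,196), the standing one (256,190), and a second lying one (rose 312,188; ball 335,188). The knob-like candidates are those three, a purple one at (110,213) and a blue one at (446,183). Only the steel ones in the lane fit, so I'll confirm them in a crop and measure.

Run:
```python
from h import *
c=shot('top'); im=c['image']
cv2.imwrite('pics/crop1.png',cv2.resize(im[155:235,140:400],None,fx=3,fy=3,interpolation=cv2.INTER_CUBIC)[:,:,::-1])
P=cloud(c); Z=P[:,:,2]
print('bench z',np.nanmedian(Z[270:310,150:400]))
# rails: bright pixels near z 18mm
reg=np.zeros(Z.shape,bool); reg[160:230,145:400]=1
m=reg&(abs(Z-.018)<.004)&(im.min(2)>110); Q=P[m]
print(len(Q)); 
(vx,vy,x0,y0)=cv2.fitLine(Q[:,:2].astype(np.float32),cv2.DIST_HUBER,0,.01,.01).ravel()
if vy<0: vx,vy=-vx,-vy
print('dir',vx,vy,'yaw',np.degrees(np.arctan2(-vx,vy)),x0,y0)
d=np.array([vx,vy]); n=np.array([vy,-vx])
X=(P[:,:,:2]-[x0,y0])@n; Y=(P[:,:,:2]-[x0,y0])@d
print('rail x hist',np.histogram(X[m],np.arange(-.05,.0501,.004)))
print('rail y range',np.percentile(Y[m],[0,1,99,100]))
near=reg&(abs(X)<.045)
for y in np.arange(-.26,.26,.006):
    k=near&(abs(Y-y)<.003)&(abs(X)<.034)
    if k.any():
        z=Z[k]; print(round(y,3),k.sum(),np.round(1000*np.percentile(z,[10,50,90,100])).astype(int))
```

```text
bench z 0.0016147978401774843
1434
dir -0.20082302 0.97962755 yaw 11.585092 0.5876893 -0.056710225
rail x hist (array([69, 52, 53, 53, 46, 54, 53, 57, 57, 55, 62, 45, 18,  2,  0,  0, 11,
       28, 42, 50, 55, 41, 59, 62, 64]), array([-0.05 , -0.046, -0.042, -0.038, -0.034, -0.03 , -0.026, -0.022,
       -0.018, -0.014, -0.01 , -0.006, -0.002,  0.002,  0.006,  0.01 ,
        0.014,  0.018,  0.022,  0.026,  0.03 ,  0.034,  0.038,  0.042,
        0.046,  0.05 ]))
rail y range [-0.22593304 -0.21722235  0.22929877  0.23674779]
-0.254 19 [0 1 4 5]
-0.248 60 [-1  2  4  6]
-0.242 82 [0 2 4 7]
-0.236 99 [0 2 5 7]
-0.23 80 [-1  2  5 18]
-0.224 83 [ 1  6 17 20]
-0.218 95 [ 4  7 16 21]
-0.212 91 [ 2  6 16 21]
-0.206 86 [ 3  7 18 21]
-0.2 57 [ 2  6 18 22]
-0.194 23 [ 2 20 23 44]
-0.188 57 [ 3 41 81 83]
-0.182 84 [17 45 82 86]
-0.176 94 [17 46 83 85]
-0.17 182 [ 9 43 81 85]
-0.164 144 [ 5 10 39 78]
-0.158 94 [ 5  7 18 22]
-0.152 100 [ 5  8 17 22]
-0.146 101 [ 4  7 17 24]
-0.14 98 [ 5  8 16 24]
-0.134 75 [ 5  8 18 21]
-0.128 67 [ 6 11 45 48]
-0.122 99 [ 6 36 47 49]
-0.116 103 [ 6 39 47 51]
-0.11 1
[... 763 characters left out ...]
]
0.082 104 [ 3  6 16 23]
0.088 120 [ 3  9 45 48]
0.094 118 [ 2 25 47 50]
0.1 117 [ 4 27 48 52]
0.106 116 [ 3 33 49 54]
0.112 106 [ 2 18 46 51]
0.118 103 [ 1  8 40 46]
0.124 109 [ 1  7 42 47]
0.13 108 [ 1  8 43 46]
0.136 119 [ 2  9 43 47]
0.142 117 [ 2  8 46 68]
0.148 157 [ 2 19 67 70]
0.154 96 [-1 19 67 71]
0.16 73 [ 1  8 27 45]
0.166 100 [ 1  6 16 23]
0.172 101 [ 1  6 18 23]
0.178 97 [ 0  5 16 21]
0.184 98 [ 1  6 17 21]
0.19 93 [ 2  6 15 21]
0.196 95 [ 1  6 18 23]
0.202 89 [ 1  6 15 21]
0.208 93 [ 1  6 18 23]
0.214 88 [ 1  6 17 23]
0.22 84 [ 2  6 18 22]
0.226 86 [ 2  6 17 24]
0.232 86 [ 2  6 18 22]
0.238 103 [ 2  8 28 42]
0.244 130 [ 1 31 41 45]
0.25 79 [ 2 39 42 43]
0.256 22 [ 0  2  8 39]
```

View pics/crop1.png

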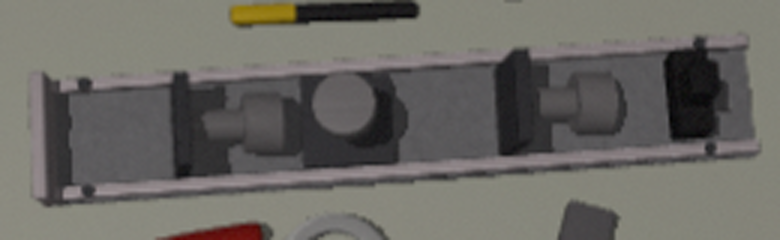

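The crop confirms it: three steel/grey knobs in the lane, with lying roses at (180,125) and (515,100), the standing knob at (345,100) and the follower at (690,95) in crop pixels. The line fit mixed the two rails, so I'll refit them separately.

```bash
cat >> h.py <<'E'
def fit(P,M):
    Q=P[M][:,:2]; best=None
    a=np.radians(2.5); 
    for it in range(6):
        d=np.array([-np.sin(a),np.cos(a)]); n=np.array([d[1],-d[0]])
        x=Q@n
        if it==0: mid=(np.percentile(x,2)+np.percentile(x,98))/2
        A=[];
        sd=np.sign(x-mid); ok=abs(abs(x-mid)-.036)<(.012 if it<2 else .006)
        y=Q@d
        # x = mid + s*.036 + k*y
        L=np.c_[np.ones(ok.sum()),y[ok]-y.mean()]; r=np.linalg.lstsq(L,x[ok]-.036*sd[ok],rcond=None)[0]
        mid=r[0]; a-=np.arctan(r[1]); ym=y.mean(); c=n*mid+d*ym
    return a,c,ok.sum()
E
python3 - <<'E'
from h import *
c=shot('top'); im=c['image']; P=cloud(c); Z=P[:,:,2]-.0015
reg=np.zeros(Z.shape,bool); reg[160:230,145:400]=1
m=reg&(abs(Z-.0175)<.004)&(im.min(2)>95)
a,c0,n=fit(P,m); print('yaw',np.degrees(a),c0,n)
d=np.array([-np.sin(a),np.cos(a)]); nn=np.array([d[1],-d[0]])
X=(P[:,:,:2]-c0)@nn; Y=(P[:,:,:2]-c0)@d
print(np.histogram(X[m]*1000,np.arange(-50,51,4)))
# end stop: z>.033 & at far end
k=reg&(abs(X)<.04)&(Z>.034)&(Z<.046)&(Y>.18); print('stop top Y',np.percentile(Y[k],[2,50,98]),k.sum())
k=reg&(abs(X)<.012)&(Z>.074)&(Y<-.15); print('grip',np.mean(Y[k]),np.percentile(Y[k],[3,97]),np.mean(X[k]))
g=reg&(abs(X)<.034)
for nm,(lo,hi),zz in[('standing',(0,.09),(.07,.09)),('roseA',(.12,.18),(.055,.08)),('roseB',(-.1,-.03),(.055,.08)),('ballA',(.06,.122),(.030,.06)),('ballB',(-.16,-.09),(.030,.06)),('follow',(-.22,-.15),(.036,.05))]:
    k=g&(Y>lo)&(Y<hi)&(Z>zz[0])&(Z<zz[1])
    if k.any(): print(nm,k.sum(),'Y',np.round(np.percentile(Y[k],[3,50,97]),4),'X',np.round(np.percentile(X[k],[3,50,97]),4),'z',np.percentile(Z[k],[50,90]).round(4))
np.save('lane.npy',[a,*c0])
E
```

```text
yaw 4.8920174868145025 [ 0.59465458 -0.04731164] 1658
(array([  0,   0, 211, 436, 211,   0,   0,   0,   0,   0,   0,   0,   0,
         0,   0,   0,   0,   0,   0,   0, 212, 395, 193,   0,   0]), array([-50, -46, -42, -38, -34, -30, -26, -22, -18, -14, -10,  -6,  -2,
         2,   6,  10,  14,  18,  22,  26,  30,  34,  38,  42,  46,  50]))
stop top Y [0.23282565 0.237591   0.24356997] 231
grip -0.18606722865320136 [-0.19593478 -0.17715481] -0.001161172918727153
standing 351 Y [0.0223 0.0391 0.0562] X [-0.0176 -0.0003  0.0168] z [0.0752 0.0777]
roseA 151 Y [0.1368 0.1408 0.145 ] X [-0.0297 -0.0013  0.0278] z [0.0646 0.0668]
roseB 201 Y [-0.0789 -0.0729 -0.068 ] X [-0.0297 -0.0008  0.027 ] z [0.0648 0.0675]
ballA 353 Y [0.0802 0.0964 0.12  ] X [-0.0185 -0.0028  0.016 ] z [0.0416 0.0466]
ballB 363 Y [-0.1352 -0.1165 -0.0925] X [-0.0189 -0.0036  0.0145] z [0.0417 0.0469]
follow 209 Y [-0.198  -0.1836 -0.1753] X [-0.0273 -0.011   0.0253] z [0.0405 0.0435]
```

```bash
cat >> h.py <<'E'
a,cx0,cy0=np.load('lane.npy'); Dl=np.array([-np.sin(a),np.cos(a),0]); Nl=np.array([Dl[1],-Dl[0],0]); C0=np.array([cx0,cy0,0])
def go(X,Y,z,tilt=0,s=None):
    """row (turn, mm) to bring TCP to lane X,Y, z with tool x along lane +y; tilt deg leans the body to +y"""
    s=s or status.read_state(); M=T(s)
    B=np.c_[Dl,Nl,[0,0,-1]]@R.from_rotvec([0,-np.radians(tilt),0]).as_matrix()
    p=C0+Dl*Y+Nl*X+[0,0,z]
    return np.round(np.r_[R.from_matrix(M[:3,:3].T@B).as_rotvec(),1000*M[:3,:3].T@(p-M[:3,3])],3).tolist()
def lane(s=None):
    s=s or status.read_state(); q=T(s)[:3,3]-C0; t=T(s)[:3,2]
    return np.round([q@Nl,q@Dl,q[2],np.degrees(np.arctan2(-t@Dl,-t[2])), np.degrees(np.arcsin(t@Nl))],4)
E
python3 -c "
from h import *
print(lane(),go(0,.0946,.15),go(0,.0946,.15,60))"
```

```text
[-0.3015  0.6528  0.2221  0.0437 -0.0215] [-0.001, 0.0, 1.094, -524.216, -357.347, 72.381] [0.57, -0.936, 0.988, -524.216, -357.347, 72.381]
```

jog_arm(
  plan=[
    [0,0,1.094,-524,-357,30,1],
    [0,0,1.094,-524,-357,30,1],
    [0,0,1.094,-524,-357,30,1],
    [0,0,1.094,-524,-357,30,1],
    [0,0,1.094,-524,-357,30,1],
    [0,0,1.094,-524,-357,30,1],
    [0,0,1.094,-524,-357,30,1],
    [0,0,1.094,-524,-357,30,1],
    [0,0,1.094,-524,-357,30,1],
    [0,0,1.094,-524,-357,30,1],
    [0,0,1.094,-524,-357,30,1],
    [0,0,1.094,-524,-357,30,1],
  ],
  squeeze=40,
)

```text
time: 1.4
ee_pos: [0.5683, 0.0749, 0.1942]
eef_rot: [0.676, 0.737, 0.0, 0.0]
ft_force: [0.7, 1.0, 0.4]
width: 0.0869
grip_force: 0.0
```

```bash
python3 -c "
from h import *
print(lane(),go(-.001,.0946,.15),go(0,.0946,.15,60),status.read_state()['joint_positions'])"
```

```text
[-0.0158  0.124   0.1942 -0.0173  0.0229] [0.0, -0.0, 0.0, -29.429, 14.794, 44.226] [0.0, -1.047, -0.0, -29.429, 15.794, 44.226] [-0.58803483  0.24195689  0.44415413  1.66444827 -0.10866367  1.25918977
 -0.03643956]
```

jog_arm(
  plan=[
    [0,-1.05,0,-30,15,0,1],
    [0,-1.05,0,-30,15,0,1],
    [0,-1.05,0,-30,15,0,1],
    [0,-1.05,0,-30,15,0,1],
    [0,-1.05,0,-30,15,0,1],
    [0,-1.05,0,-30,15,0,1],
    [0,-1.05,0,-30,15,0,1],
    [0,-1.05,0,-30,15,0,1],
    [0,-1.05,0,-30,15,0,1],
    [0,-1.05,0,-30,15,0,1],
  ],
)

```text
time: 2.4
ee_pos: [0.5856, 0.0465, 0.1958]
eef_rot: [0.587, 0.637, -0.337, 0.368]
ft_force: [0.5, 0.6, 0.5]
width: 0.0871
grip_force: 0.0
```

```bash
python3 -c "
from h import *
print(lane(),go(-.001,.0946,.10),status.read_state()['joint_positions'])"
```

```text
[-1.00000e-03  9.42000e-02  1.95800e-01  5.99194e+01 -8.25000e-02] [0.001, 1.046, -0.004, 83.045, -0.278, 47.691] [-0.99966297  0.62916613  0.51085803  1.58148902  0.62770246  1.53122529
 -0.62278054]
```

jog_arm(
  plan=[
    [0,1.046,0,0,0,0,1],
    [0,1.046,0,0,0,0,1],
    [0,1.046,0,0,0,0,1],
    [0,1.046,0,0,0,0,1],
    [0,1.046,-0.004,83,0,47.7,1],
    [0,1.046,-0.004,83,0,47.7,1],
    [0,1.046,-0.004,83,0,47.7,1],
    [0,1.046,-0.004,83,0,47.7,1],
    [0,1.046,-0.004,83,0,47.7,1],
  ],
)

```text
time: 3.3
ee_pos: [0.5864, 0.0449, 0.1012]
eef_rot: [0.677, 0.736, -0.0, 0.002]
ft_force: [0.6, 0.5, -0.5]
width: 0.0866
grip_force: 0.0
```

```bash
python3 -c "
from h import *
print(lane(),go(-.001,.0946,.0205))
c=shot('wrist'); cv2.imwrite('pics/w1.png',c['image'][:,:,::-1])"
```

```text
[-0.0003  0.0926  0.1012  0.2056  0.1813] [0.003, 0.004, -0.003, 2.336, -0.942, 80.73]
```

View pics/w1.png

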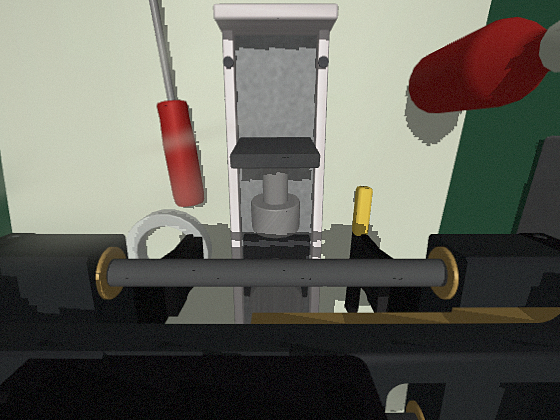

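The wrist view shows knob A lying with its rose at (275,152) and ball at (276,215), centred in the lane. The fingers straddle the lane, so I'll descend and grip the ball.

jog_arm(
  plan=[
    [0.003,0.004,-0.003,2,-1,40,1],
    [0.003,0.004,-0.003,2,-1,65,1],
    [0.003,0.004,-0.003,2,-1,80,1],
    [0.003,0.004,-0.003,2,-1,80,1],
    [0.003,0.004,-0.003,2,-1,80,1],
    [0.003,0.004,-0.003,2,-1,80,-0.3],
    [0.003,0.004,-0.003,2,-1,80,-0.3],
    [0.003,0.004,-0.003,2,-1,80,-0.3],
    [0.003,0.004,-0.003,2,-1,80,-0.3],
    [0.003,0.004,-0.003,2,-1,80,-0.3],
    [0.003,0.004,-0.003,2,-1,80,-0.3],
  ],
  squeeze=40,
)

```text
time: 4.45
ee_pos: [0.5838, 0.0495, 0.0185]
eef_rot: [0.674, 0.739, -0.002, -0.002]
ft_force: [-0.2, -0.1, -0.7]
width: 0.0469
grip_force: 0.0
```

```bash
python3 -c "
from h import *
s=status.read_state();print(lane(),s['width'],s['grip_force'],s['ft_force'])
# ball centre is b mm behind tip; carry: ball path for phi
piv=.1558; b=.0278-lane()[2]; p0=lane()
for z0,rot,dy in[(.02,0,0),(.035,20,0),(.035,40,0),(.03,60,0),(.012,62,0),(.008,62,0)]:
    f=np.radians(99.5-rot); By=piv+.03*np.cos(f)-.057*np.sin(f); Bz=.006+.03*np.sin(f)+.057*np.cos(f)+z0
    t=np.radians(rot); print(z0,rot,go(p0[0],By-b*np.sin(t),Bz-b*np.cos(t),rot))"
```

```text
[-0.0025  0.0974  0.0185 -0.0035 -0.2759] 0.04690211480323534 0.0 [-0.18251559 -0.10732974 -0.66516709]
0.02 0 [-0.005, -0.0, 0.006, -2.769, -0.065, -18.378]
0.035 20 [-0.004, -0.349, 0.007, 4.645, -0.192, -53.642]
0.035 40 [-0.003, -0.698, 0.007, 18.54, -0.189, -70.15]
0.03 60 [-0.001, -1.047, 0.008, 37.243, -0.107, -75.909]
0.012 62 [-0.001, -1.082, 0.008, 39.293, -0.011, -58.612]
0.008 62 [-0.001, -1.082, 0.008, 39.293, 0.008, -54.612]
```

jog_arm(
  plan=[
    [0,0,0,-2,0,-1,-0.4],
    [0,0,0,-2,0,-1,-0.4],
    [0,0,0,-2,0,-1,-0.4],
    [0,0,0,-2,0,-1,-0.4],
    [0,0,0,-2,0,-1,-0.4],
  ],
  squeeze=40,
)

```text
time: 4.95
ee_pos: [0.5838, 0.0474, 0.0193]
eef_rot: [0.674, 0.739, -0.002, -0.002]
ft_force: [-0.6, -1.3, -1.5]
width: 0.0391
grip_force: 39.9
```

```bash
cat > lift.py <<'E'
from h import *
def lift(piv,b,dys=0):
    s=status.read_state();p0=lane(s);print(p0,s['width'],s['grip_force'],s['ft_force'])
    for z0,rot,dy in[(.02,0,0),(.035,20,0),(.035,40,dys),(.03,60,dys),(.012,62,dys),(.008,62,dys)]:
        f=np.radians(99.5-rot); By=piv+dy+.03*np.cos(f)-.057*np.sin(f); Bz=.006+.03*np.sin(f)+.057*np.cos(f)+z0
        t=np.radians(rot); print(z0,rot,go(p0[0],By-b*np.sin(t),Bz-b*np.cos(t),rot,s))
E
python3 -c "
from lift import *
lift(.1558,.0278-lane()[2])"
```

```text
[-0.0027  0.0953  0.0193  0.0055 -0.2979] 0.039075737358873174 39.8618620634079 [-0.64552494 -1.26668397 -1.51810609]
0.02 0 [-0.005, 0.0, 0.006, -0.659, -0.092, -18.34]
0.035 20 [-0.004, -0.349, 0.007, 7.023, -0.231, -53.557]
0.035 40 [-0.003, -0.698, 0.007, 21.157, -0.234, -69.927]
0.03 60 [-0.002, -1.047, 0.008, 40.037, -0.154, -75.477]
0.012 62 [-0.002, -1.082, 0.008, 42.104, -0.052, -58.156]
0.008 62 [-0.002, -1.082, 0.008, 42.104, -0.032, -54.156]
```

jog_arm(
  plan=[
    [0,0,0,0,0,-18,-0.4],
    [0,-0.17,0,3,0,-36,-0.4],
    [0,-0.35,0,7,0,-54,-0.4],
    [0,-0.5,0,13,0,-62,-0.4],
    [0,-0.7,0,21,0,-70,-0.4],
    [0,-0.85,0,30,0,-73,-0.4],
    [0,-1.05,0,40,0,-75,-0.4],
    [0,-1.08,0,42,0,-65,-0.4],
    [0,-1.08,0,42,0,-54,-0.4],
    [0,-1.08,0,42,0,-54,-0.4],
  ],
  squeeze=40,
)

```text
time: 5.95
ee_pos: [0.5795, 0.0913, 0.07]
eef_rot: [0.575, 0.636, -0.349, 0.378]
ft_force: [0.9, 0.1, -1.9]
width: 0.0389
grip_force: 39.9
```

```bash
python3 -c "
from h import *
s=status.read_state();print(lane(),s['width'],s['grip_force'],s['ft_force'])
for n in ['top','side']:
    c=shot(n); im=c['image'][155:235,140:400] if n=='top' else c['image'][140:330,180:400]
    cv2.imwrite(f'pics/{n}2.png',cv2.resize(im,None,fx=3,fy=3,interpolation=cv2.INTER_CUBIC)[:,:,::-1])"
```

```text
[-3.30000e-03  1.39400e-01  7.00000e-02  6.19672e+01  2.77000e-01] 0.03887229086637953 39.90357041358948 [ 0.9253293   0.13469023 -1.93458333]
```

View pics/side2.png

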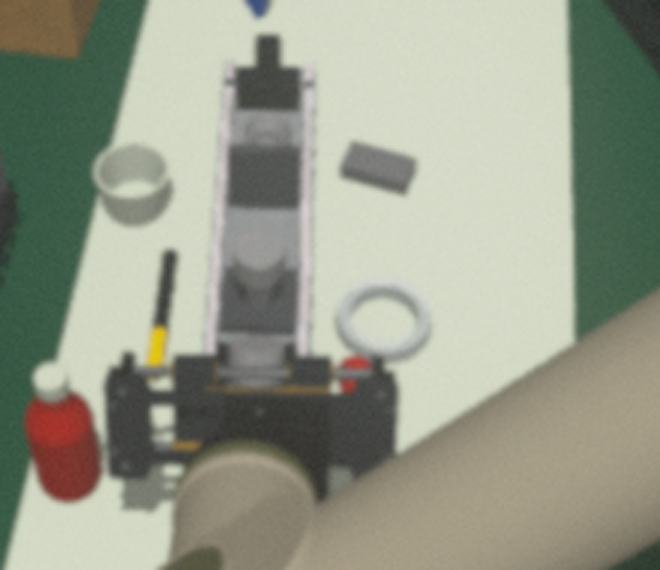

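The side crop shows knob A held at (255,360) with C still standing at (258,260) and the bottle clear. I'll lower until the rose edge touches.

jog_arm(
  plan=[
    [0,0,0,3.5,0,1.9,-0.4],
    [0,0,0,7,0,3.8,-0.4],
    [0,0,0,7,0,3.8,-0.4],
  ],
)

```text
time: 6.35
ee_pos: [0.5806, 0.0888, 0.066]
eef_rot: [0.578, 0.634, -0.348, 0.378]
ft_force: [1.2, -0.3, -2.1]
width: 0.0394
grip_force: 39.9
```

jog_arm(
  plan=[
    [0,0,0,1,0,0.5,-0.4],
    [0,0,0,2.7,0,1.4,-0.4],
    [0,0,0,2.7,0,1.4,-0.4],
  ],
)

```text
time: 6.65
ee_pos: [0.5811, 0.0882, 0.0652]
eef_rot: [0.578, 0.633, -0.349, 0.38]
ft_force: [-1.7, 0.4, 13.6]
width: 0.0393
grip_force: 39.8
```

```bash
python3 -c "
from h import *
s=status.read_state();print(lane(),s['width'],s['grip_force'],s['ft_force'])
c=shot('wrist'); cv2.imwrite('pics/w3.png',c['image'][:,:,::-1])"
```

```text
[-2.00000e-03  1.36100e-01  6.52000e-02  6.20825e+01  1.37600e-01] 0.03931065702141923 39.80962693691254 [-1.6755659   0.35930283 13.62191322]
```

View pics/w3.png

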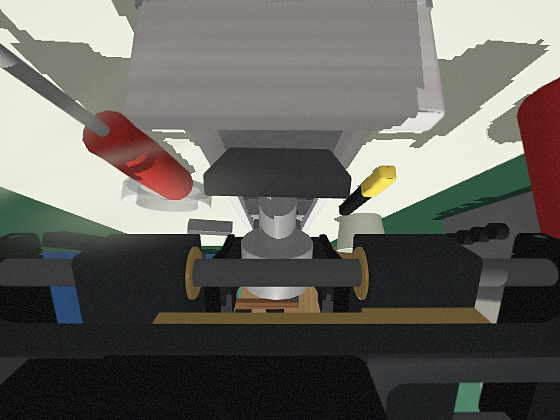

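The wrist view shows the rose at (275,172) tilted over the lane with its ball in the fingers at (277,262). Contact is 14 N and it is past the balance angle, so I'll release it to settle onto its rose.

jog_arm(
  plan=[
    [0,0,0,-1,0,-0.5,0.2],
    [0,0,0,-1,0,-0.5,0.4],
    [0,0,0,-1,0,-0.5,0.8],
    [0,0,0,-1,0,-0.5,1],
    [0,0,0,-1,0,-0.5,1],
    [0,0,0,-1,0,-0.5,1],
    [0,0,0,-20,0,-10,1],
    [0,0,0,-60,0,-32,1],
    [0,0,0,-100,0,-53,1],
    [0,0,0,-100,0,-53,1],
    [0,0,0,-100,0,-53,1],
  ],
)

```text
time: 7.8
ee_pos: [0.5811, 0.0893, 0.1762]
eef_rot: [0.578, 0.634, -0.347, 0.378]
ft_force: [-0.1, -0.5, -0.2]
width: 0.087
grip_force: 0.0
```

```bash
cat > chk.py <<'E'
from h import *
def chk():
    c=shot('top'); P=cloud(c); Z=P[:,:,2]-.0015; q=P[:,:,:2]-C0[:2]; X=q@Nl[:2]; Y=q@Dl[:2]
    for lo in np.arange(-.23,.235,.012):
        k=(abs(X)<.03)&(Y>=lo)&(Y<lo+.012)&(Z<.12)
        if k.sum()>5: print(round(lo,3),k.sum(),(1000*np.percentile(Z[k],[10,50,90,98])).astype(int),end=' | ')
    k=(abs(X)<.03)&(Z>.070)&(Z<.079)&(Y<.24)&(Y>-.25)
    from scipy import ndimage
    L,n=ndimage.label(k)
    for i in range(1,n+1):
        m=L==i
        if m.sum()>60: print('\ntop blob',m.sum(),X[m].mean().round(4),Y[m].mean().round(4),np.percentile(Y[m],[2,98]).round(4))
    return c
E
python3 -c "
from chk import *
chk(); print(lane())
s=status.read_state(); print(go(-.001,.125,.20),go(-.001,-.1198,.16))"
```

```text
-0.23 169 [3 5 7 9] | -0.218 132 [2 5 7 9] | -0.206 69 [ 6 39 79 82] | -0.194 186 [29 42 80 82] | -0.182 325 [ 4 35 75 81] | -0.17 174 [2 5 7 9] | -0.158 170 [3 5 8 9] | -0.146 121 [ 3  5 38 44] | -0.134 175 [ 5 39 46 47] | -0.122 189 [ 4 40 47 50] | -0.11 192 [ 3  7 40 42] | -0.098 177 [ 3  6 41 43] | -0.086 135 [ 5 62 66 67] | -0.074 257 [24 52 66 68] | -0.062 192 [ 2  5 17 22] | -0.05 178 [2 5 7 9] | -0.038 175 [2 5 7 8] | -0.026 177 [2 5 7 9] | -0.014 176 [2 5 7 9] | -0.002 173 [ 3  5  9 15] | 0.01 180 [12 15 18 73] | 0.022 190 [14 72 76 77] | 0.034 202 [14 73 76 78] | 0.046 182 [13 72 77 78] | 0.058 161 [12 14 18 19] | 0.07 179 [3 5 7 9] | 0.082 174 [3 5 7 8] | 0.094 179 [2 5 7 9] | 0.106 176 [2 4 7 8] | 0.118 178 [2 5 7 9] | 0.13 177 [2 5 7 9] | 0.142 190 [ 3  5 15 17] | 0.154 201 [13 16 75 77] | 0.166 188 [14 74 77 78] | 0.178 141 [54 75 77 78] | 0.19 74 [15 74 77 79] | 0.202 56 [ 2  8 16 17] | 0.214 127 [2 4 7 8] | 0.226 149 [ 3  8 33 39] | 
top blob 348 -0.0002 0.0392 [0.022  0.0567]

top blob 343 -0.0004 0.1785 [0.1607 0.1967]
[-2.3000e-03  1.3720e-01  1.7510e-01  6.1841e+01  1.6070e-01]
[-0.002, 1.079, 0.008, -27.679, 1.1, -0.981] [-0.002, 1.079, 0.008, -107.932, -0.169, 233.721]
```

Knob A now stands at lane-fit Y=0.1785, top 76, and C is unmoved. Next is B.

jog_arm(
  plan=[
    [0,0.3,0,-15,0,0,1],
    [0,0.6,0,-28,0,0,1],
    [0,1.079,0.008,-108,0,233,1],
    [0,1.079,0.008,-108,0,233,1],
    [0,1.079,0.008,-108,0,233,1],
    [0,1.079,0.008,-108,0,233,1],
    [0,1.079,0.008,-108,0,233,1],
    [0,1.079,0.008,-108,0,233,1],
    [0,1.079,0.008,-108,0,233,1],
    [0,1.079,0.008,-108,0,233,1],
    [0,1.079,0.008,-108,0,233,1],
    [0,1.079,0.008,-108,0,233,1],
  ],
)

```text
time: 9.05
ee_pos: [0.6046, -0.1638, 0.1605]
eef_rot: [0.675, 0.738, -0.001, -0.0]
ft_force: [0.1, -0.5, -1.3]
width: 0.0871
grip_force: 0.0
```

```bash
python3 -c "
from h import *
print(lane(),go(-.001,-.1198,.0200))"
```

```text
[-1.000e-04 -1.169e-01  1.605e-01  3.450e-02 -1.069e-01] [-0.002, 0.001, 0.003, -2.834, -0.677, 140.462]
```

jog_arm(
  plan=[
    [0,0,0,-1,0,45,1],
    [0,0,0,-2,0,90,1],
    [0,0,0,-2,0,115,1],
    [0,0,0,-2,0,130,1],
    [0,0,0,-2,0,140,1],
    [0,0,0,-2,0,140,1],
    [0,0,0,-2,0,140,0.2],
  ],
)

```text
time: 9.75
ee_pos: [0.6052, -0.1684, 0.0223]
eef_rot: [0.676, 0.737, -0.0, 0.001]
ft_force: [0.4, 0.2, 0.3]
width: 0.0839
grip_force: 0.0
```

```bash
python3 -c "
from h import *
print(lane(),go(-.001,-.1198,.0195))"
```

```text
[ 0.0002 -0.1216  0.0223  0.0811  0.0428] [0.001, 0.001, -0.0, 1.78, -1.166, 2.794]
```

jog_arm(
  plan=[
    [0,0,0,1,-1,2,0.2],
    [0,0,0,1,-1,2,-0.4],
    [0,0,0,1,-1,2,-0.4],
    [0,0,0,1,-1,2,-0.4],
    [0,0,0,1,-1,2,-0.4],
    [0,0,0,1,-1,2,-0.4],
    [0,0,0,1,-1,2,-0.4],
    [0,0,0,1,-1,2,-0.4],
    [0,0,0,1,-1,2,-0.4],
  ],
  squeeze=40,
)

```text
time: 10.65
ee_pos: [0.6032, -0.1676, 0.019]
eef_rot: [0.676, 0.736, -0.001, 0.0]
ft_force: [0.8, 0.1, 0.6]
width: 0.0391
grip_force: 40.0
```

```bash
python3 -c "
from lift import *
lift(-.0586,.0278-lane()[2],-.02)"
```

```text
[-0.0017 -0.1205  0.019   0.0558 -0.0561] 0.03909435153083603 39.96231436729431 [0.83189189 0.14020629 0.64278385]
0.02 0 [-0.001, 0.001, -0.001, 0.745, 0.015, -18.344]
0.035 20 [-0.001, -0.348, -0.0, 8.293, -0.024, -53.587]
0.035 40 [-0.001, -0.697, -0.0, 2.322, -0.037, -70.002]
0.03 60 [-0.001, -1.046, -0.0, 21.131, -0.053, -75.648]
0.012 62 [-0.001, -1.081, 0.0, 23.207, -0.037, -58.338]
0.008 62 [-0.001, -1.081, 0.0, 23.211, -0.034, -54.338]
```

jog_arm(
  plan=[
    [0,0,0,0,0,-18,-0.4],
    [0,-0.17,0,0,0,-36,-0.4],
    [0,-0.35,0,0,0,-54,-0.4],
    [0,-0.5,0,0,0,-62,-0.4],
    [0,-0.7,0,2,0,-70,-0.4],
    [0,-0.85,0,12,0,-73,-0.4],
    [0,-1.05,0,21,0,-75,-0.4],
    [0,-1.08,0,23,0,-65,-0.4],
    [0,-1.08,0,23,0,-54,-0.4],
    [0,-1.08,0,23,0,-50,-0.4],
    [0,-1.08,0,23,0,-48,-0.4],
    [0,-1.08,0,23,0,-48,-0.4],
  ],
  squeeze=40,
)

```text
time: 11.85
ee_pos: [0.6013, -0.1456, 0.0679]
eef_rot: [0.581, 0.631, -0.348, 0.378]
ft_force: [-0.2, -0.9, -1.8]
width: 0.0389
grip_force: 40.0
```

jog_arm(
  plan=[
    [0,0,0,1,0,0.5,-0.4],
    [0,0,0,2.7,0,1.4,-0.4],
    [0,0,0,2.7,0,1.4,-0.4],
  ],
)

```text
time: 12.15
ee_pos: [0.6017, -0.1458, 0.0661]
eef_rot: [0.581, 0.631, -0.349, 0.379]
ft_force: [-1.4, -0.6, 6.5]
width: 0.0395
grip_force: 39.9
```

Touching (6.5 N), so I'll release as before.

jog_arm(
  plan=[
    [0,0,0,0,0,0,0.2],
    [0,0,0,0,0,0,0.4],
    [0,0,0,-1,0,-0.5,0.8],
    [0,0,0,-1,0,-0.5,1],
    [0,0,0,-1,0,-0.5,1],
    [0,0,0,-1,0,-0.5,1],
    [0,0,0,-20,0,-10,1],
    [0,0,0,-60,0,-32,1],
    [0,0,0,-100,0,-53,1],
    [0,0,0,-100,0,-53,1],
    [0,0,0,-100,0,-53,1],
  ],
)

```text
time: 13.25
ee_pos: [0.6016, -0.1445, 0.1775]
eef_rot: [0.58, 0.632, -0.347, 0.379]
ft_force: [0.1, 0.1, -1.1]
width: 0.0869
grip_force: 0.0
```

jog_arm(
  plan=[
    [0,0.15,0,0,0,0,1],
    [0,0.3,0,0,0,0,1],
    [0,0.45,0,0,0,0,1],
    [0,0.6,0,0,0,0,1],
    [0,0.75,0,0,0,0,1],
    [0,0.9,0,0,0,0,1],
    [0,1.05,0,0,0,0,1],
    [0,1.08,0,0,0,0,1],
    [0,1.08,0,0,0,0,1],
  ],
)

```text
time: 14.15
ee_pos: [0.6005, -0.1468, 0.1759]
eef_rot: [0.678, 0.735, -0.002, -0.0]
ft_force: [0.2, 0.6, 0.6]
width: 0.0869
grip_force: 0.0
```

```bash
python3 -c "
from chk import *
c=chk(); print(lane(),go(-.001,-.186,.11))
P=cloud(c); Z=P[:,:,2]-.0015; q=P[:,:,:2]-C0[:2]; X=q@Nl[:2]; Y=q@Dl[:2]
k=(abs(X)<.02)&(Z>.077)&(Z<.09)&(Y<-.14)&(Y>-.23); print(k.sum(),X[k].mean(),Y[k].mean(),np.percentile(Y[k],[3,97]))
cv2.imwrite('pics/top5.png',cv2.resize(c['image'][150:250,140:400],None,fx=3,fy=3)[:,:,::-1])"
```

```text
-0.23 20 [2 5 7 8] | -0.026 51 [ 3  6 16 18] | -0.014 115 [2 4 7 8] | -0.002 170 [ 3  5  9 15] | 0.01 181 [12 15 18 75] | 0.022 189 [13 72 76 78] | 0.034 201 [14 74 77 78] | 0.046 184 [13 72 76 77] | 0.058 160 [11 15 17 18] | 0.07 180 [2 5 7 9] | 0.082 174 [2 5 7 9] | 0.094 177 [2 5 7 9] | 0.106 176 [2 5 7 8] | 0.118 176 [2 4 7 8] | 0.13 174 [2 4 7 9] | 0.142 201 [ 3  6 16 18] | 0.154 245 [12 15 74 77] | 0.166 230 [14 72 76 78] | 0.178 185 [14 74 76 77] | 0.19 129 [12 18 76 78] | 0.202 109 [ 3 11 16 18] | 0.214 179 [2 5 7 9] | 0.226 286 [ 3 18 39 41] | 
top blob 345 -0.0006 0.0392 [0.0218 0.0567]

top blob 350 -0.0004 0.1787 [0.1607 0.1966]
[-0.002  -0.0974  0.1756  0.178  -0.2152] [-0.004, 0.003, -0.001, -88.383, 1.371, 65.895]<string>:5: RuntimeWarning: Mean of empty slice.
  ret = ret.dtype.type(ret / rcount)
Traceback (most recent call last):
IndexError: index -1 is out of bounds for axis 0 with size 0
```

jog_arm(
  plan=[
    [0,0,0,50,0,0,1],
    [0,0,0,100,0,0,1],
    [0,0,0,150,0,0,1],
    [0,0,0,200,0,0,1],
    [0,0,0,200,0,0,1],
  ],
)

```text
time: 14.7
ee_pos: [0.5828, 0.0668, 0.1753]
eef_rot: [0.671, 0.742, -0.001, -0.001]
ft_force: [0.6, -0.4, -0.7]
width: 0.0875
grip_force: 0.0
```

```bash
python3 -c "
from chk import *
c=chk(); print(lane(),go(-.001,-.186,.12))
P=cloud(c); Z=P[:,:,2]-.0015; q=P[:,:,:2]-C0[:2]; X=q@Nl[:2]; Y=q@Dl[:2]
cv2.imwrite('pics/top5.png',cv2.resize(c['image'][150:250,140:400],None,fx=3,fy=3)[:,:,::-1])
k=(abs(X)<.02)&(Z>.077)&(Z<.09)&(Y<-.14)&(Y>-.23); print(k.sum(),X[k].mean(),Y[k].mean(),np.percentile(Y[k],[3,97]))"
```

```text
-0.23 172 [2 5 8 9] | -0.218 135 [2 5 8 9] | -0.206 69 [ 6 40 79 81] | -0.194 186 [28 42 81 82] | -0.182 321 [ 4 35 76 80] | -0.17 169 [3 5 7 9] | -0.158 172 [2 5 7 9] | -0.146 172 [3 5 8 9] | -0.134 176 [2 5 8 9] | -0.122 172 [2 5 7 8] | -0.11 177 [2 5 7 9] | -0.098 172 [2 5 7 9] | -0.086 161 [ 4 12 16 18] | -0.074 144 [12 17 76 77] | -0.062 188 [14 74 76 78] | -0.05 208 [13 73 76 78] | -0.038 211 [12 16 75 77] | -0.026 182 [ 3  8 17 19] | -0.014 175 [2 5 7 9] | -0.002 174 [ 2  5  8 14] | 0.01 182 [12 15 18 74] | 0.022 190 [12 72 76 78] | 0.034 201 [14 73 77 78] | 0.046 183 [13 72 76 77] | 0.058 162 [12 15 17 19] | 0.07 180 [2 5 7 9] | 0.082 158 [2 5 7 8] | 0.094 39 [2 4 7 8] | 
top blob 343 -0.0 -0.0503 [-0.068  -0.0324]

top blob 348 -0.0004 0.0392 [0.0218 0.0567]
[-0.002   0.11    0.1756  0.119  -0.1496] [-0.003, 0.002, 0.011, -295.921, -2.236, 56.201]
102 -0.0006269673609786237 -0.18644269205147676 [-0.19574089 -0.17768289]
```

View pics/top5.png

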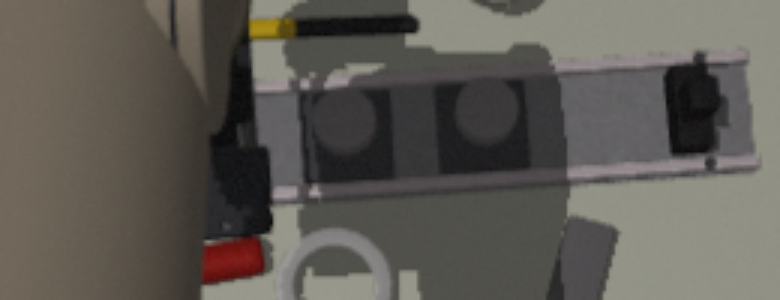

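The crop shows B upright at (487,115), C at (345,118) and the follower post at (695,95). All three now stand, so I'll go to the follower grip.

jog_arm(
  plan=[
    [0,0,0.011,-296,-2,40,1],
    [0,0,0.011,-296,-2,40,1],
    [0,0,0.011,-296,-2,40,1],
    [0,0,0.011,-296,-2,40,1],
    [0,0,0.011,-296,-2,40,1],
    [0,0,0.011,-296,-2,40,1],
    [0,0,0.011,-296,-2,40,1],
    [0,0,0.011,-296,-2,80,0.2],
    [0,0,0.011,-296,-2,110,0],
    [0,0,0.011,-296,-2,120,0],
    [0,0,0.011,-296,-2,120,0],
  ],
)

```text
time: 15.85
ee_pos: [0.6066, -0.2397, 0.0557]
eef_rot: [0.68, 0.733, -0.002, -0.001]
ft_force: [-0.2, -0.8, 0.7]
width: 0.0628
grip_force: 0.0
```

```bash
python3 -c "
from h import *
print(lane(),go(-.001,-.186,.053))"
```

```text
[-0.0045 -0.1927  0.0557  0.067  -0.2584] [-0.005, 0.001, -0.01, 6.766, 3.448, 2.705]
```

jog_arm(
  plan=[
    [0,0,-0.01,5,3,2,0],
    [0,0,-0.01,5,3,2,0],
    [0,0,-0.01,5,3,2,-0.8],
    [0,0,-0.01,5,3,2,-0.8],
    [0,0,-0.01,5,3,2,-0.8],
    [0,0,-0.01,5,3,2,-0.8],
    [0,0,-0.01,5,3,2,-0.8],
    [0,0,-0.01,5,3,2,-0.8],
    [0,0,-0.01,5,3,2,-0.8],
  ],
  squeeze=30,
)

```text
time: 16.75
ee_pos: [0.61, -0.2358, 0.0555]
eef_rot: [0.677, 0.736, -0.001, 0.0]
ft_force: [-2.6, 1.1, 5.7]
width: 0.0219
grip_force: 30.0
```

```bash
python3 -c "
from h import *
s=status.read_state();p=lane(s);print(p,s['ft_force'],s['width'],s['grip_force'],go(p[0],p[1]+.227,p[2]))"
```

```text
[-0.0008 -0.1891  0.0555  0.0581 -0.0596] [-2.5882566   1.10024303  5.71490391] 0.021927358349952648 30.000527389347553 [-0.001, 0.001, -0.002, 226.971, -0.401, -0.265]
```

jog_arm(
  plan=[
    [0,0,0,8,0,0,-0.8],
    [0,0,0,20,0,0,-0.8],
    [0,0,0,32,0,0,-0.8],
    [0,0,0,44,0,0,-0.8],
    [0,0,0,56,0,0,-0.8],
    [0,0,0,66,0,0,-0.8],
    [0,0,0,76,0,0,-0.8],
    [0,0,0,86,0,0,-0.8],
    [0,0,0,96,0,0,-0.8],
    [0,0,0,106,0,0,-0.8],
    [0,0,0,116,0,0,-0.8],
    [0,0,0,126,0,0,-0.8],
  ],
)

```text
time: 17.95
ee_pos: [0.5993, -0.1096, 0.0555]
eef_rot: [0.677, 0.736, -0.001, 0.0]
ft_force: [-2.8, -5.9, 5.4]
width: 0.0216
grip_force: 30.0
```

jog_arm(
  plan=[
    [0,0,0,10,0,0,-0.8],
    [0,0,0,20,0,0,-0.8],
    [0,0,0,30,0,0,-0.8],
    [0,0,0,40,0,0,-0.8],
    [0,0,0,50,0,0,-0.8],
    [0,0,0,60,0,0,-0.8],
    [0,0,0,68,0,0,-0.8],
    [0,0,0,75,0,0,-0.8],
    [0,0,0,80,0,0,-0.8],
    [0,0,0,85,0,0,-0.8],
    [0,0,0,85,0,0,-0.8],
    [0,0,0,85,0,0,-0.8],
  ],
)

```text
time: 19.15
ee_pos: [0.5921, -0.0249, 0.0555]
eef_rot: [0.677, 0.736, -0.001, 0.0]
ft_force: [-3.0, -3.3, 7.6]
width: 0.022
grip_force: 30.0
```

```bash
python3 -c "
from chk import *
s=status.read_state();p=lane(s);print(p,s['ft_force'],s['width'],s['grip_force']);c=shot('side')
cv2.imwrite('pics/s6.png',cv2.resize(c['image'][140:330,180:400],None,fx=3,fy=3)[:,:,::-1])"
```

```text
[-0.0006  0.0226  0.0555  0.0676 -0.0542] [-2.98366636 -3.27255524  7.61313478] 0.02196318312622075 30.00021914485842
```

View pics/s6.png

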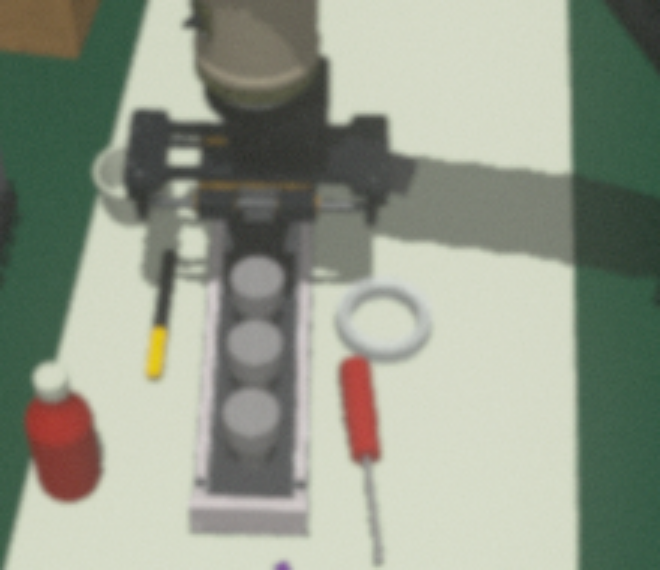

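All three stand upright at (257,285), (254,348) and (251,420). About 15 mm remains, so I'll close it slowly and watch the force.

jog_arm(
  plan=[
    [0,0,0,3,0,0,-0.8],
    [0,0,0,6,0,0,-0.8],
    [0,0,0,9,0,0,-0.8],
    [0,0,0,11,0,0,-0.8],
    [0,0,0,12,0,0,-0.8],
    [0,0,0,13,0,0,-0.8],
    [0,0,0,13,0,0,-0.8],
  ],
)

```text
time: 19.9
ee_pos: [0.5911, -0.0128, 0.0555]
eef_rot: [0.677, 0.736, -0.001, 0.001]
ft_force: [-2.2, -5.1, 6.8]
width: 0.0222
grip_force: 30.0
```

jog_arm(
  plan=[
    [0,0,0,1,0,0,-0.8],
    [0,0,0,1,0,0,-0.8],
  ],
)

```text
time: 20.1
ee_pos: [0.591, -0.0119, 0.0555]
eef_rot: [0.677, 0.736, -0.001, 0.001]
ft_force: [-2.3, -5.1, 6.6]
width: 0.0215
grip_force: 30.0
```

jog_arm(
  plan=[
    [0,0,0,1,0,0,-0.8],
    [0,0,0,1,0,0,-0.8],
  ],
)

```text
time: 20.3
ee_pos: [0.5909, -0.0109, 0.0555]
eef_rot: [0.677, 0.736, -0.001, 0.001]
ft_force: [-2.3, -5.7, 7.1]
width: 0.0219
grip_force: 30.0
```

jog_arm(
  plan=[
    [0,0,0,1,0,0,-0.8],
    [0,0,0,1,0,0,-0.8],
  ],
)

```text
time: 20.5
ee_pos: [0.5909, -0.0099, 0.0555]
eef_rot: [0.677, 0.736, -0.001, 0.001]
ft_force: [-2.5, -5.9, 7.7]
width: 0.0217
grip_force: 30.0
```

jog_arm(
  plan=[
    [0,0,0,0.7,0,0,-0.8],
    [0,0,0,0.7,0,0,-0.8],
  ],
)

```text
time: 20.7
ee_pos: [0.5908, -0.0092, 0.0554]
eef_rot: [0.677, 0.736, -0.001, 0.001]
ft_force: [-1.0, -5.7, 7.7]
width: 0.0219
grip_force: 30.0
```

jog_arm(
  plan=[
    [0,0,0,0.7,0,0,-0.8],
    [0,0,0,0.7,0,0,-0.8],
  ],
)

```text
time: 20.9
ee_pos: [0.5908, -0.0085, 0.0555]
eef_rot: [0.677, 0.736, -0.001, 0.001]
ft_force: [-1.6, -6.4, 7.7]
width: 0.022
grip_force: 30.0
```

jog_arm(
  plan=[
    [0,0,0,0.7,0,0,-0.8],
    [0,0,0,0.7,0,0,-0.8],
  ],
)

```text
time: 21.1
ee_pos: [0.5907, -0.0085, 0.0555]
eef_rot: [0.677, 0.736, -0.001, 0.001]
ft_force: [-0.6, -8.5, 6.9]
width: 0.0216
grip_force: 30.0
```

jog_arm(
  plan=[
    [0,0,0,0.7,0,0,-0.8],
    [0,0,0,0.7,0,0,-0.8],
  ],
)

```text
time: 21.3
ee_pos: [0.5907, -0.0084, 0.0555]
eef_rot: [0.677, 0.736, -0.001, 0.001]
ft_force: [-1.0, -9.5, 5.9]
width: 0.0217
grip_force: 30.0
```

The motion stalls while the force rises, so the row is closed. One small press, then release.

jog_arm(
  plan=[
    [0,0,0,1.5,0,0,-0.8],
    [0,0,0,1.5,0,0,-0.8],
    [0,0,0,0.5,0,0,-0.6],
    [0,0,0,0,0,0,-0.4],
    [0,0,0,0,0,0,0],
    [0,0,0,0,0,0,0],
    [0,0,0,0,0,0,0],
    [0,0,0,0,0,-30,0],
    [0,0,0,0,0,-70,0],
    [0,0,0,0,0,-110,0],
    [0,0,0,0,0,-150,0],
  ],
)

```text
time: 22.4
ee_pos: [0.5907, -0.0061, 0.2065]
eef_rot: [0.677, 0.736, -0.001, -0.0]
ft_force: [1.0, 0.9, 0.6]
width: 0.0435
grip_force: 0.0
```

jog_arm(
  plan=[
    [0,0,0,-50,0,0,0],
    [0,0,0,-100,0,0,0],
    [0,0,0,-150,0,0,0],
    [0,0,0,-200,0,0,0],
    [0,0,0,-200,0,0,0],
  ],
)

```text
time: 22.9
ee_pos: [0.6054, -0.2145, 0.2054]
eef_rot: [0.681, 0.733, -0.002, 0.001]
ft_force: [-0.2, 0.3, 1.4]
width: 0.0435
grip_force: 0.0
```

```bash
python3 -c "
from chk import *
c=chk()
P=cloud(c); Z=P[:,:,2]-.0015; q=P[:,:,:2]-C0[:2]; X=q@Nl[:2]; Y=q@Dl[:2]
k=(abs(X)<.02)&(Z>.077)&(Z<.09)&(Y<.07)&(Y>-.05); print(k.sum(),X[k].mean(),Y[k].mean())
cv2.imwrite('pics/t7.png',cv2.resize(c['image'][100:300,120:400],None,fx=2.8,fy=2.8)[:,:,::-1])"
```

```text
-0.134 20 [2 6 9 9] | -0.122 68 [2 5 7 8] | -0.11 125 [2 5 8 9] | -0.098 166 [2 5 7 8] | -0.086 177 [2 5 7 9] | -0.074 177 [2 5 7 8] | -0.062 175 [2 4 7 8] | -0.05 176 [2 4 7 8] | -0.038 176 [2 5 7 9] | -0.026 174 [2 5 8 9] | -0.014 178 [2 4 7 9] | -0.002 174 [2 5 7 8] | 0.01 179 [2 5 7 8] | 0.022 195 [ 3  7 74 80] | 0.034 203 [32 42 81 82] | 0.046 179 [13 37 79 82] | 0.058 205 [13 16 74 76] | 0.07 206 [14 73 76 78] | 0.082 194 [13 73 76 78] | 0.094 149 [12 17 76 77] | 0.106 178 [12 14 17 18] | 0.118 229 [12 15 74 77] | 0.13 214 [14 72 76 78] | 0.142 187 [14 73 76 78] | 0.154 113 [14 17 75 76] | 0.166 161 [12 14 17 18] | 0.178 255 [12 15 74 77] | 0.19 231 [13 71 76 78] | 0.202 180 [14 73 76 77] | 0.214 117 [13 17 75 77] | 0.226 203 [14 29 40 41] | 
top blob 350 0.0001 0.0832 [0.0654 0.101 ]

top blob 326 -0.0011 0.1424 [0.1254 0.1592]

top blob 338 -0.001 0.2023 [0.1847 0.2207]
111 -0.00023749957323986094 0.041421828242179555
```

View pics/t7.png

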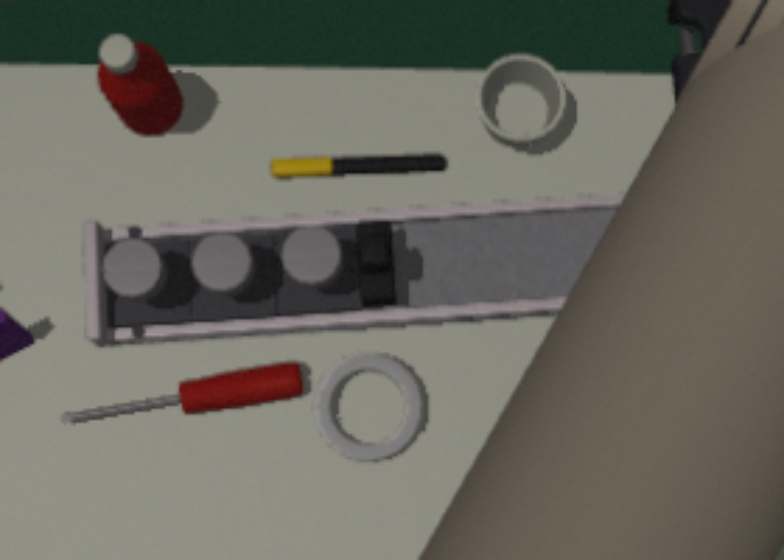

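The picture shows the knobs at (132,268), (222,262) and (311,255) against the stop, with the follower at (375,262). Their spacing is about 60 mm and the follower face meets the last rose. The other things are in place.

```bash
python3 -c "
from bench import order; print(order.close_job())"
```

```text
the job is handed in; nothing more can be done
None
```

Job handed in at about 23 s: both fallen knobs are upright, the third never tipped, and the follower holds all three in a closed row against the end stop.

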